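Build the spring stack on the exciter and set the microphone carrier

ROBOT

A 6-joint arm with a two-finger parallel gripper is mounted at the origin on the work surface. World frame = base frame: x ahead of the robot, y to its left, z up, the work surface at z = 0. Lengths are in mm, angles in rad, forces in N, time in s.
With the tool pointing down it reaches from about 275 to 750 mm from the base axis. Payload 10.2 kg.
Tool frame: the origin (TCP) lies midway between the tips of the shut fingers; the grasp point (between the pads) lies 19 mm behind it (ctrl.grasp_offset is the distance from the TCP to the grasp point, in mm); z points along the fingers, y is the line along which they close (so a half turn about z gives the same grasp; the last joint's range is limited). The gripper opens to 85 mm and grips with 20 to 120 N. Pads are 22 mm wide; open, the fingers measure 114 mm over their backs; the gripper's body (76 mm by 85 mm) begins 54 mm behind the grasp point. The pads swing forward as they close: fully open they stand 13 mm farther back than shut.
Start: joints at [-1.406, 0.313, 1.498, -0, 1.331, -0.223], TCP at [198.518, -486.026, 231.294] pointing down, gripper open.
Joint ranges: [-2.94, 2.94], [-0.97, 2.17], [0.19, 2.56], [-1.23, 4.37], [0.02, 3.11], [-2.88, 2.88]. Speed limits (rad/s): [2.39, 2.39, 3.01, 3.14, 3.14, 3.14].

INTERFACE

Orientations are given as a unit quaternion [w, x, y, z].
In Python, from rig import ctrl, viewer, models gives the robot as it stands. The module is installed in compiled form; this text tells all that it offers.
- The arm moves only by the shell command python3 -m pendant 'ROWS' [OPENING] [FORCE]. ROWS is text: rows parted by semicolons, each of 4 numbers parted by spaces: the shift along the tool's x, y, z in m, then the turn about the tool's z in rad. In form: x y z yaw; .... A call has 1 to 10 rows; each row shifts and turns the commanded pose from where the row before left it, along the tool's axes as they then stand; what a row does not reach is not made up. A row lasts 1/8 s, in which the tool goes at most 62.5 mm and 10.7 degrees, less where a joint would pass 70% of its speed; a pose out of reach is approached as far as the arm can. A call is refused whole if a number of a shift passes 0.0625 or a number of a turn 0.188, either way. A call with a gripper value outside its range is refused whole. OPENING is the opening, from 0 (shut) to 1 (fully open), set as the call begins (- or left out, the last holds). The fingers move at their own pace and stop on an object; FORCE is the grip in N (left out, the last holds). Time passes only in rows, so rows that do not move let the fingers close. It gives the time, the measured TCP pose, the force, the opening and the grip force at its end, in the units of the state.
- ctrl.sense(): the state, without advancing time (a new reading comes with each control period).
- viewer.capture(name): name is "side" or "top"; returns a dict with "color" (384x512x3 uint8, red, green, blue), "vertical_fov" (degrees; the focal length in pixels is half the picture's height over the tangent of half this angle, whatever the lens; pixels are square), "cx", "cy" (the principal point, pixels), "pose" (4x4, takes a point from camera to world coordinates). Camera axes: x right, y down, z forward; pixel columns grow to the right and rows downward; lengths in mm; the calibration is good to about 2 mm. A picture is of the moment at which its call begins. There is no depth.
- ctrl.finish_job(): hands the job in; it is judged then, once.
Trained networks look in the newest picture that a camera, given by its name, has taken for a name from the list of things; names that differ only in an ending like _2 or _b are one class to them, and where a whole thing is asked for, a point or a joint stands for the part that bears it (a point fixed in the world has none). Each returns a list of dicts, best first, with "p" (0 to 1); they miss things now and then, are a little off and sometimes report something else, mostly with a low value. They report only what shows in the picture. A call takes as long as a camera call. They do not tell look-alikes from the thing itself.
- models.boxes_of(camera, query): "at" ([x, y, z] in mm, in world coordinates, good to about 4 mm: the middle of the surface that is visible of it).
The state is a dict: "time_s": time; "joints": joint angles; "dq": joint speeds; "tau": joint torques, N m; "eef_pos": TCP position; "ee_rot": TCP orientation; "force": force on the tool from outside, world axes, zero at the start; "wrist_torque": the same for the moment, N m; "grip_width": opening from 0.0 (shut) to 1.0 (fully open); "grip_force": force on a finger pad.
Only numpy, scipy, OpenCV 4.12 (cv2) and the standard library are available. Lean on these libraries where they do the work, as an engineer would, in place of code of your own. Each camera call takes 0.05 s, during which the arm holds its last target. There are 200 camera calls.

TASK

Thread every conical spring washer on the mat onto the exciter's arbor, so that each one faces the opposite way to the one under it (rim against rim, small end against small end, none nested; either face may be lowest). Then hook the standing microphone carrier over the rail in its green loading section and, without lifting it off again, slide it along the rail until its hook is centred on the red mark, and leave it hanging still. Leave the other things on the bench where they are.

Things in the scene. Friction and masses are not known exactly. Their poses are not given: they have to be found in the camera images.
- washer1: Conical spring washer, a stubby hollow steel cone: 64 mm outside, 28 mm bore, 12 mm high, 90 g, upright 5 mm edge round its wide rim; hollow side painted orange, domed side bare. Origin at its centre, 6 mm above what it lies on; z axis points out of the domed side. z up: rim down, edge 0 to 5 mm above the mat; z down (orange up): small end down, edge 7 to 12 mm above the mat.
- washer2: Conical spring washer exactly like washer1. Four to six of washer1..6 are present, lying on the mat on the robot's left, two or three of them dome up and two or three hollow (orange) side up. Nested the same way up, two washers step by only 7 mm, opposed by the full 12 mm.
- washer3: Conical spring washer exactly like washer1. Four to six of washer1..6 are present, lying on the mat on the robot's left, two or three of them dome up and two or three hollow (orange) side up. Nested the same way up, two washers step by only 7 mm, opposed by the full 12 mm.
- washer4: Conical spring washer exactly like washer1. Four to six of washer1..6 are present, lying on the mat on the robot's left, two or three of them dome up and two or three hollow (orange) side up. Nested the same way up, two washers step by only 7 mm, opposed by the full 12 mm.
- washer5: Conical spring washer exactly like washer1. Four to six of washer1..6 are present, lying on the mat on the robot's left, two or three of them dome up and two or three hollow (orange) side up. Nested the same way up, two washers step by only 7 mm, opposed by the full 12 mm.
- washer6: Conical spring washer exactly like washer1. Four to six of washer1..6 are present, lying on the mat on the robot's left, two or three of them dome up and two or three hollow (orange) side up. Nested the same way up, two washers step by only 7 mm, opposed by the full 12 mm.
- exciter: Fixed vibration exciter: grey round base (diameter 110, 10 mm high), teal cylinder (62 mm diameter), aluminium flange (70 mm diameter) whose top is 50 mm above the table, and on it the upright steel arbor, 25 mm diameter, 80 mm long of which the last 12 mm taper to 12 mm diameter. Origin on the table under the arbor's axis; stands at a different place each time, yaw 0.
- seat (a point): Centre of the flange's top, at the foot of the arbor, where the lowest washer rests (50 mm above the table). Each washer properly stacked adds 12 mm. A washer let go round the arbor slides down it by itself.
- arbor_tip (a point): Top of the arbor, 130 mm above the table.
- rail: Fixed steel rail, a 12 mm round bar along the rail's own y axis, its centre line 165 mm above the table, on a post at each end (posts 360 mm apart, 16 mm diameter). Origin on the table under the rail's middle; its place and yaw vary.
- load (a point): Middle of the 50 mm long green loading section of the rail, on the rail's centre line, 110 mm from the rail's middle towards the rail's -y end (the robot's right).
- mark_point (a point): Centre of the 12 mm wide red band (the mark) on the rail's centre line (a red strip lies on the mat below it); 20 to 110 mm from the rail's middle towards +y; axes as the rail's.
- carrier: Microphone carrier, 176 mm tall, 220 to 340 g, on a round foot (52 mm diameter, 14 mm high). A blue stem on its -x side rises to a hook open downwards, a roof along its y axis (24 mm along y, mouth 34 mm along x; lip on +x side ends 100 mm above the foot's underside), yellow tab on top. Open on +x between foot and lip: there it goes onto the rail sideways, then down. Origin: foot's underside centre.
- hook (a point): Point in the carrier's hook where the rail's centre line lies when it hangs: on the carrier's axis, 121.5 mm above the foot's underside.
- tab (a point): Middle of the yellow grip tab, 20 x 20 mm, spanning 140 to 176 mm above the foot's underside; this point 160 mm up, on the carrier's axis; the place to grip it from above.
- calibrator: Bystander: small teal sound calibrator on a black round base (84 mm diameter, 88 mm high). Origin under its centre.
- mouse: Bystander: white computer mouse, 105 x 62 mm, 35 mm high. Origin under its centre.
- parts_tray: Bystander: white open tray 100 x 150 x 30 mm. Origin under its centre.
- usb_hub: Bystander: grey box 50 x 100 x 22 mm. Origin under its centre.
Things that resemble listed ones, but are neither listed nor needed, are in the scene too. What is meant by the carrier is not orange, and is the smaller of those in its own colour.

How it is judged:
By the outcome, as a careful person would: the job done as asked, in the order asked, and still so for the second after the job is handed in, with the robot touching nothing.
Of washer1, washer2, washer3 only 2 to 3 are there at a start; the rules pass over those that are not, and their reading is None.
Of washer4, washer5, washer6 only 2 to 3 are there at a start; the rules pass over those that are not, and their reading is None.
At some moment in a run one of washer1, washer2, washer3, washer4, washer5, washer6 may be knocked a few centimetres aside while the robot is not near it.
It also fails if it takes over 208 s, if anything falls off the work surface, if the arm or the gripper's body presses on something with over 40 N, if the wrist force passes 120 N, or if a joint passes its speed limit or range.

## Working session

There is one attempt and no reset: what is moved stays moved. The work goes in short steps, Python scripts to look and compute and a shell command to move; the robot and the scene stay as the last step left them, time stands still between calls to the robot, and variables do not carry over. Pictures are saved under pics/ and viewed, at most 14 in all, crops included, and the job is handed in when it is done.

```bash
mkdir -p pics; ls; cat > h.py <<'E'
import numpy as np,cv2
from rig import ctrl,viewer,models
def snap(cam,name=None):
    c=viewer.capture(cam)
    if name: cv2.imwrite('pics/'+name+'.png',c['color'][:,:,::-1])
    return c
def foc(c): return c['color'].shape[0]/2/np.tan(np.radians(c['vertical_fov'])/2)
def ray(c,u,v,z):
    P=np.array(c['pose']);f=foc(c)
    d=P[:3,:3]@np.array([(u-c['cx'])/f,(v-c['cy'])/f,1]);o=P[:3,3]
    return o+d*(z-o[2])/d[2]
def proj(c,p):
    P=np.array(c['pose']);f=foc(c)
    q=P[:3,:3].T@(np.array(p,float)-P[:3,3]);return np.array([c['cx']+f*q[0]/q[2],c['cy']+f*q[1]/q[2]])
E
python3 - <<'E'
from h import *
for k in('top','side'):
    c=snap(k,k+'0');print(k,c['vertical_fov'],c['cx'],c['cy'],np.round(c['pose'],3).tolist())
    for q in('washer1','exciter','arbor_tip','rail','carrier','tab','calibrator','mouse','parts_tray','usb_hub','load','mark_point'):
        try: print(q,[(np.round(d['at']).astype(int).tolist(),round(d['p'],2)) for d in models.boxes_of(k,q)])
        except Exception as e: print(q,e)
print(ctrl.sense())
E
```

```text
pics
top 53.60312983169743 251.8740973943145 195.7479880708151 [[-0.017, -0.979, 0.201, 373.165], [-1.0, 0.016, -0.005, -40.112], [0.002, -0.201, -0.98, 1090.903], [0.0, 0.0, 0.0, 1.0]]
washer1 [([412, 254, 8], 0.78), ([533, 270, 14], 0.71), ([424, 384, 14], 0.7), ([416, 136, 9], 0.65), ([532, 390, 11], 0.63)]
exciter [([474, -103, 9], 0.68), ([414, 134, 7], 0.3)]
arbor_tip [([470, -98, 11], 0.77), ([416, 252, 11], 0.39)]
rail [([646, -112, 38], 0.79)]
carrier [([342, -290, 195], 0.71), ([447, -285, 117], 0.64), ([382, -192, 143], 0.6)]
tab [([343, -286, 199], 0.75), ([386, -195, 137], 0.68), ([444, -278, 121], 0.62)]
calibrator [([779, 110, 9], 0.65), ([474, -101, 8], 0.5)]
mouse [([606, -417, 33], 0.63)]
parts_tray [([726, 311, 3], 0.92), ([640, -63, 6], 0.2)]
usb_hub [([717, -277, 20], 0.62), ([474, -100, 11], 0.3), ([443, -282, 120], 0.29)]
load [([644, -111, 36], 0.71)]
mark_point [([640, -63, 7], 0.63)]
side 56.21635950750544 254.64579369881218 197.61341454083095 [[-0.889, -0.257, 0.379, 160.487], [-0.458, 0.534, -0.71, 699.115], [-0.02, -0.805, -0.593, 718.491], [0.0, 0.0, 0.0
[... 691 characters left out ...]
.41)]
{'time_s': 1.3, 'joints': array([-1.40641536e+00,  3.12885486e-01,  1.49768167e+00, -9.46326183e-06,
        1.33098900e+00, -2.23435788e-01]), 'dq': array([-0.00155095, -0.0007633 , -0.00018658, -0.0027083 , -0.00053219,
        0.00032184]), 'tau': array([ 9.41743929e-04, -4.12168014e+01, -2.59898257e+01, -1.81449896e-04,
        5.80032884e-04,  3.83415880e-06]), 'eef_pos': array([ 198.50987208, -486.03923441,  231.30851625]), 'ee_rot': array([ 1.81086558e-05,  9.81258388e-01,  1.92696590e-01, -5.13311146e-06]), 'force': array([-0.06366875, -0.48230924,  0.61736158]), 'wrist_torque': array([ 0.02537247, -0.0171489 ,  0.00141549]), 'grip_force': 0.0, 'grip_width': 1.0025388969023399}
```

View pics/top0.png

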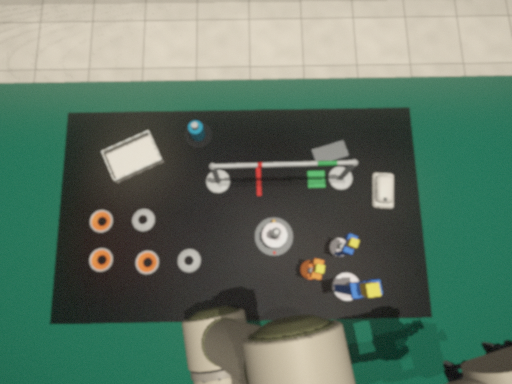

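View pics/side0.png

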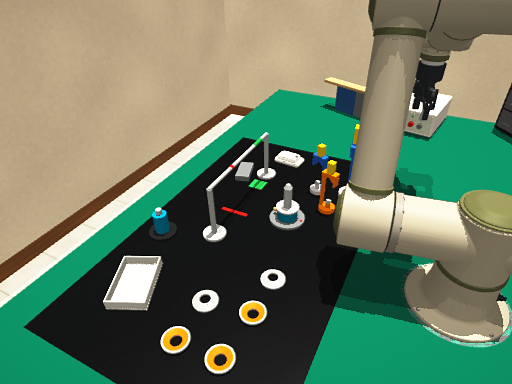

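The top view shows three orange-up washers at px (101,221), (101,260) and (147,262), and two dome-up at (143,219) and (189,260). So the stack order is O-D-O-D-O with no flipping. The exciter is at (274,236). The rail runs from (212,166) to (356,161), with red at (259,165) and green at (328,163). The small blue carrier is near (345,245), next to a big blue decoy at (360,288) and an orange one at (313,268). The side view agrees.

```bash
python3 - <<'E'
from h import *
t=cv2.imread('pics/top0.png');s=cv2.imread('pics/side0.png')
def crop(im,x,y,w,h,W,H): return cv2.resize(im[y:y+h,x:x+w],(W,H),interpolation=cv2.INTER_CUBIC)
a=crop(t,240,200,160,120,400,300) # 2.5x
b=crop(t,320,225,60,45,400,300)   # 6.67x
c=crop(s,260,130,120,90,400,300)  # 3.33x
d=crop(s,300,135,44,60*44//80,400,300)  # 9.1x
cv2.imwrite('pics/z1.png',np.vstack([np.hstack([a,b]),np.hstack([c,d])]))
E
```

```text
(no output)
```

View pics/z1.png

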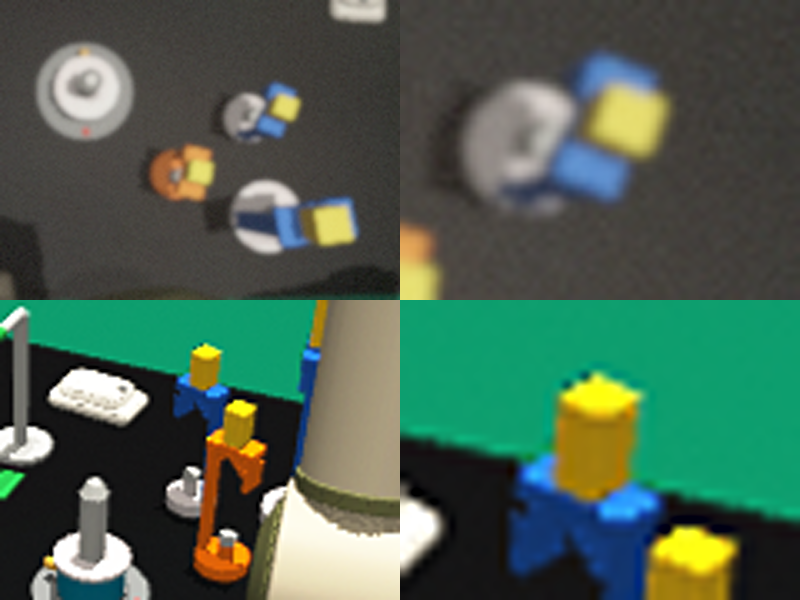

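The small blue carrier's tab top is at top px (354.5,242.7) and its foot at (338,246.7). The stem is on the robot side (-x) and the lip on +x, with yaw about -16°. The arbor tip is at top px (276,230) and side px (288.5,184).

```bash
cat >> h.py <<'E'
def blobs(im,m,amin=8):
    n,l,st,ce=cv2.connectedComponentsWithStats(m.astype(np.uint8))
    return [(ce[i],st[i]) for i in range(1,n) if st[i][4]>=amin]
def washers(c):
    """centres from the top picture: bright/orange discs in mat-left zone; returns (kind,xy,area)"""
    im=c['color'];hsv=cv2.cvtColor(im,cv2.COLOR_RGB2HSV);out=[]
    m=(hsv[...,2]>105)
    for ce,st in blobs(im,m,250):
        p=ray(c,*ce,8)
        if not(330<p[0]<640 and 60<p[1]<480): continue
        x,y,w,h,a=st
        sub=hsv[y:y+h,x:x+w];o=((sub[...,1]>120)&(sub[...,2]>105)).sum()
        mm=m[y:y+h,x:x+w].astype(np.uint8)
        cn=max(cv2.findContours(mm,0,1)[0],key=len)
        (u,v),(d1,d2),_=cv2.fitEllipse(cn);u+=x;v+=y
        kind='O' if o>80 else 'D'
        p=ray(c,u,v,12 if kind=='O' else 5)
        q=ray(c,u+d1/2,v,8)-ray(c,u-d1/2,v,8)
        out.append((kind,np.round(p[:2],1).tolist(),int(a),round(float(np.linalg.norm(q)),1)))
    return out
E
python3 - <<'E'
from h import *
t=snap('top');s=snap('side')
print(washers(t))
P=lambda c,u,v,z:np.round(ray(c,u,v,z)[:2],1)
print('arb',P(t,276,230,130),P(t,274.8,235.2,50),P(t,274,236.4,10),'side',P(s,288.5,184,130))
print('car',P(t,354.5,242.7,176),P(t,338,246.7,14))
h=cv2.cvtColor(t['color'],cv2.COLOR_RGB2HSV)
for n,lo,hi,z in(('red',170,180,165),('red0',0,6,165),('grn',45,68,165)):
    for ce,st in blobs(0,(h[...,0]>=lo)&(h[...,0]<=hi)&(h[...,1]>150)&(h[...,2]>90),5):
        if 100<ce[1]<300 and 80<ce[0]<400: print(n,ce.round(1),st,P(t,*ce,165),P(t,*ce,1))
hs=cv2.cvtColor(s['color'],cv2.COLOR_RGB2HSV)
for n,lo,hi in(('red',170,180),('red0',0,6),('grn',45,68)):
    for ce,st in blobs(0,(hs[...,0]>=lo)&(hs[...,0]<=hi)&(hs[...,1]>150)&(hs[...,2]>90),5):
        if st[4]<2000 and 180<ce[0]<300 and 120<ce[1]<240:print('side',n,ce.round(1),st,P(s,*ce,165),P(s,*ce,1))
# rail line: per column brightest rows
V=h[...,2]
pts=[]
for u in range(216,352,6):
    col=V[155:172,u].astype(float);m=col>110
    if m.any():pts.append((u,155+np.average(np.arange(17)[m])))
pts=np.array(pts);print(pts.round(1).tolist())
k=np.polyfit(pts[:,0],pts[:,1],1);A=P(t,212,np.polyval(k,212),168);B=P(t,356,np.polyval(k,356),168)
print('rail',A,B,np.degrees(np.arctan2(-(A-B)[0],(A-B)[1])))
E
python3 - <<'E'
import cv2,numpy as np
t=cv2.imread('pics/top0.png');s=cv2.imread('pics/side0.png')
cv2.imwrite('pics/z2.png',np.vstack([cv2.resize(t[145:200,200:365],(800,267),interpolation=2),cv2.resize(s[125:245,195:290],(421,333)[::1],interpolation=2).__class__(0) if 0 else cv2.copyMakeBorder(cv2.resize(s[125:245,180:300],(333,333),interpolation=2),0,0,0,467,0)]))
E
```

```text
[('O', [528.9, 387.1], 422, 64.8), ('D', [531.0, 268.6], 402, 64.2), ('O', [419.7, 380.8], 441, 64.3), ('D', [413.7, 135.4], 429, 64.9), ('O', [410.3, 251.4], 451, 66.0)]
arb [ 480.6 -104.8] [ 475.3 -106.5] [ 475.9 -106.7] side [ 479.1 -108.2]
car [ 441.8 -289. ] [ 443.5 -285.8]
red0 [258.4 180.3] [255 162   7  34 163] [602.3 -62.1] [642.9 -66. ]
side red0 [231.5 166.2] [229 165   5   4  12] [648.  -73.6] [ 792.5 -302.6]
side red0 [234.4 211.2] [222 207  26  10  88] [534.1 107.8] [644.8 -67.4]
side grn [257.3 141.4] [253 138   9   8  34] [ 650.1 -245.8] [ 795.1 -525.8]
side grn [257.4 183.9] [249 179  18  11 121] [537. -24.] [ 648.6 -238.3]
[[216.0, 167.0], [222.0, 166.8], [228.0, 165.5], [234.0, 165.0], [240.0, 165.0], [246.0, 164.5], [252.0, 164.5], [258.0, 166.5], [264.0, 164.5], [270.0, 164.0], [276.0, 163.5], [282.0, 163.5], [288.0, 163.5], [294.0, 163.5], [300.0, 163.5], [306.0, 163.0], [312.0, 164.5], [318.0, 161.6], [324.0, 160.9], [330.0, 161.6], [336.0, 163.0], [342.0, 163.6], [348.0, 162.5]]
rail [640.   54.2] [ 646.1 -309.5] 0.9608784395361938
```

View pics/z2.png

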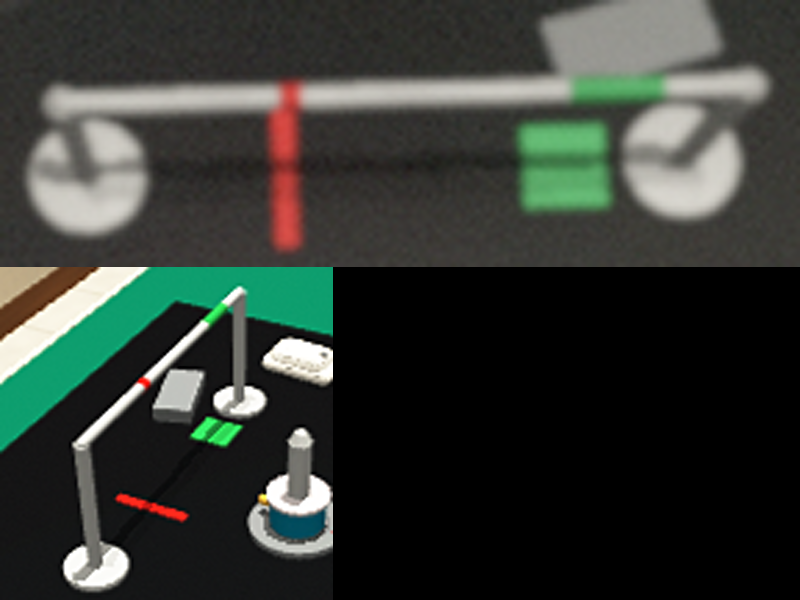

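Zoomed in, the rail ends sit at top px (212,165.4) and (356,161.9). The red band is at (259.4,164.2) and green at (327.1,163). Side view: red band (231.5,166.2), green (257.3,141.4).

```bash
python3 - <<'E'
from h import *
t=snap('top');s=snap('side')
f=lambda x,y:(200+(x+.5)/4.848-.5,145+(y+.5)/4.848-.5)
P=lambda c,p,z:np.round(ray(c,*p,z)[:2],1)
for n,p,z in(('L',(60,101),166),('R',(758,84),166),('red',(290,96),168),('grn',(618,89),168),('redmat',(286,178),0),('grnmat',(565,166),0),('baseL',(88,178),8),('baseR',(683,163),8)): print(n,P(t,f(*p),z))
g=lambda x,y:(180+(x+.5)/2.775-.5,125+(y-267+.5)/2.775-.5)
for n,p,z in(('red',(144,382),167),('grn',(216,314),167),('postL',(82,444),165),('postR',(240,292),165),('redmat',(152,507),0),('grnmat',(217,431),0)): print('side',n,P(s,g(*p),z))
h=cv2.cvtColor(t['color'],cv2.COLOR_RGB2HSV)
# tab & roof orientation
y=((h[...,0]>22)&(h[...,0]<36)&(h[...,1]>80)&(h[...,2]>100)); 
b=((h[...,0]>100)&(h[...,0]<125)&(h[...,1]>100)&(h[...,2]>90))
for m,n in((y,'yel'),(b,'blue')):
  for ce,st in blobs(0,m,5):
    if 320<ce[0]<400 and 220<ce[1]<320: print(n,ce.round(1),st)
m=(y|b).astype(np.uint8);m[:,:320]=0;m[260:]=0;m[:225]=0;m[:,380:]=0
pts=cv2.findNonZero(m);print(cv2.minAreaRect(pts))
m2=y.astype(np.uint8);m2[:,:340]=0;m2[255:]=0;m2[:225]=0;m2[:,380:]=0
r=cv2.minAreaRect(cv2.findNonZero(m2));print(r,P(t,r[0],176))
E
```

```text
L [642.6  54.4]
R [ 645.9 -309.9]
red [642.8 -65.4]
grn [ 643.8 -236.2]
redmat [640.  -66.4]
grnmat [ 644.8 -236.8]
baseL [640.   53.4]
baseR [ 643.5 -307. ]
side red [646.4 -71.6]
side grn [ 647.  -241.7]
side postL [644.5  51.8]
side postR [ 648.2 -309.4]
side redmat [645.2 -68.7]
side grnmat [ 648.  -240.9]
yel [353.9 243.1] [347 238  14  11 103]
yel [320.2 268.6] [315 264  11  11  96]
yel [372.  290.3] [363 283  19  16 227]
blue [350.6 235.5] [346 233  12   7  44]
blue [347.5 250.4] [342 246  12   9  73]
blue [374.6 279.7] [368 279  13   3  25]
blue [354.7 290.4] [349 283  14  16 154]
((351.545654296875, 244.078857421875), (14.88001823425293, 21.128337860107422), 14.931416511535645)
((353.8276062011719, 242.4310302734375), (11.513110160827637, 10.21324348449707), 21.801406860351562) [ 442.5 -287.4]
```

```bash
python3 -m pendant '0 0 -0.03 0.13;0 0 -0.03 0.13;0 0 0 0.128;0 0 0 0' 1; python3 -m pendant '0.013 -0.046 0 0;0.013 -0.046 0 0;0.013 -0.046 0 0;0.013 -0.046 0 0;0.013 -0.046 0 0;0.013 -0.046 0 0;0.013 -0.046 0 0;0.013 -0.046 0 0'; python3 -m pendant '0.013 -0.046 0 0;0.013 -0.046 0 0;0.013 -0.046 0 0;0.013 -0.046 0 0;0.013 -0.046 0 0;0.013 -0.046 0 0;0.013 -0.046 0 0;0.004 0 0 0;0 0 0 0'
```

```text
time_s: 2.0
eef_pos: [198.5, -486.0, 291.3]
ee_rot: [-0.0, 1.0, 0.0, -0.0]
force: [0.2, -0.3, -0.8]
grip_width: 1.001
grip_force: 0.0
time_s: 3.0
eef_pos: [302.6, -116.5, 291.1]
ee_rot: [-0.0, 1.0, 0.001, -0.0]
force: [-0.9, -0.1, 0.2]
grip_width: 0.999
grip_force: 0.0
time_s: 4.12
eef_pos: [397.6, 203.5, 290.9]
ee_rot: [0.0, 1.0, 0.001, -0.0]
force: [0.3, 0.0, -0.6]
grip_width: 0.999
grip_force: 0.0
```

```bash
python3 -m pendant '0.0135 -0.048 0 0;0 0 0.05 0;0 0 0.05 0;0 0 0.05 0;0 0 0.05 0;0 0 0.04 0;0 0 0.03 0;0 0 0.023 0;0 0 0 0'; python3 -m pendant '0 0 0 0;0 0 0 0;0 0 0 0;0 0 0 0;0 0 0 0;0 0 0 0;0 0 0 0' 0 35
```

```text
time_s: 5.25
eef_pos: [410.6, 250.6, -2.4]
ee_rot: [0.0, 1.0, -0.0, -0.001]
force: [0.1, 0.3, -0.0]
grip_width: 1.002
grip_force: 0.0
time_s: 6.12
eef_pos: [411.9, 251.8, -0.0]
ee_rot: [-0.0, 1.0, 0.0, 0.001]
force: [-1.2, -3.1, 8.5]
grip_width: 0.718
grip_force: 36.2
```

```bash
python3 -m pendant '0 0 -0.02 0;0 0 -0.04 0;0 0 -0.04 0;0 0 0 0'; python3 - <<'E'
from h import *
t=snap('top');s=snap('side')
ct=proj(t,[411,251,110]);cs=proj(s,[411,251,110]);print(ct,cs)
def cr(c,p,r,x=0): 
    u,v=p.astype(int);im=c['color'][:,:,::-1];return cv2.resize(im[max(0,v-r):v+r,max(0,u-r):u+r],(400,400),interpolation=2)
cv2.imwrite('pics/g1.png',np.hstack([cr(t,ct,50),cr(s,cs,50)]))
E
```

```text
time_s: 6.62
eef_pos: [412.7, 252.4, 101.7]
ee_rot: [-0.001, 1.0, 0.0, 0.003]
force: [-0.7, -0.4, -1.0]
grip_width: 0.72
grip_force: 38.9
[136.53004318 260.50517596] [252.18161969 284.01540513]
```

View pics/g1.png

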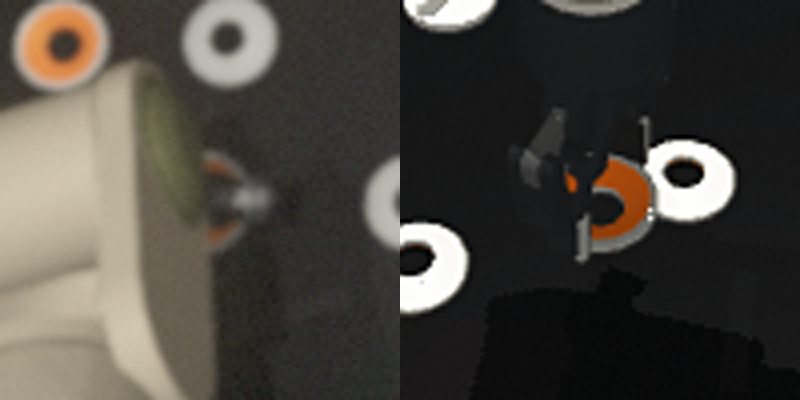

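The washer is held level; it shows in the side crop around px (254,286).

```bash
python3 -m pendant '0 0 -0.03 0;0 0 -0.03 0;0.008 0.045 0 0;0.008 0.045 0 0;0.008 0.045 0 0;0.008 0.045 0 0;0.008 0.045 0 0;0.008 0.045 0 0;0.008 0.045 0 0;0.009 0.043 0 0'; python3 -m pendant '0 0 0 0;0 0 0 0'; python3 - <<'E'
from h import *
t=snap('top','t2');s=snap('side','s2')
ct=proj(t,[477,-107,150]);cs=proj(s,[477,-107,150]);print(ct,cs)
def cr(c,p,r,x=0): 
    u,v=p.astype(int);im=c['color'][:,:,::-1];return cv2.resize(im[max(0,v-r):v+r,max(0,u-r):u+r],(400,400),interpolation=2)
cv2.imwrite('pics/g2.png',np.hstack([cr(t,ct,40),cr(s,cs,40)]))
print(washers(t))
E
```

```text
time_s: 7.98
eef_pos: [475.6, -107.5, 157.2]
ee_rot: [-0.0, 1.0, -0.0, -0.001]
force: [0.2, -0.6, -0.0]
grip_width: 0.72
grip_force: 38.9
time_s: 8.22
eef_pos: [475.5, -105.5, 157.4]
ee_rot: [-0.001, 1.0, -0.0, -0.001]
force: [0.3, 0.1, -0.1]
grip_width: 0.718
grip_force: 38.9
[277.44467716 230.52287156] [289.26735269 178.61811821]
[('O', [529.0, 387.2], 424, 64.7), ('D', [531.0, 268.6], 399, 63.9), ('O', [419.7, 380.8], 439, 64.5), ('D', [413.7, 135.2], 430, 65.0)]
```

View pics/g2.png

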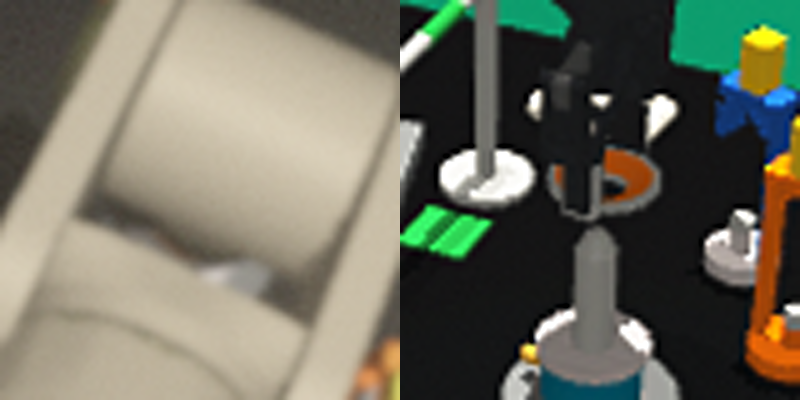

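The side crop shows the orange-up ring at px (290,174.6), above the arbor tip at (288.6,184.4).

```bash
python3 - <<'E'
from h import *
s=snap('side')
print(ray(s,288.6,184.2,130))
for z in(163,167,171):print(z,ray(s,290,174.6,z))
E
```

```text
[ 478.45564949 -107.39697812  130.        ]
163 [ 475.95281291 -108.62440233  163.        ]
167 [ 473.68119732 -102.80800246  167.        ]
171 [471.40958173 -96.9916026  171.        ]
```

```bash
python3 -m pendant '0.0025 0.0015 0.01 0;0 0 0.01 0;0 0 0.01 0;0 0 0 0'; python3 -m pendant '0 0 0.01 0;0 0 0.005 0;0 0 0 0'; python3 -m pendant '0 0 0.01 0;0 0 0.01 0;0 0 0 0'
```

```text
time_s: 8.88
eef_pos: [478.1, -107.3, 127.3]
ee_rot: [-0.0, 1.0, -0.0, -0.001]
force: [-0.1, 0.4, -0.4]
grip_width: 0.72
grip_force: 38.9
time_s: 9.25
eef_pos: [478.3, -107.0, 112.5]
ee_rot: [-0.001, 1.0, -0.0, -0.001]
force: [0.1, 5.2, -3.6]
grip_width: 0.715
grip_force: 39.5
time_s: 9.62
eef_pos: [478.2, -106.9, 92.5]
ee_rot: [-0.001, 1.0, -0.0, -0.001]
force: [1.4, 6.0, -3.5]
grip_width: 0.721
grip_force: 39.5
```

```bash
python3 -m pendant '0 -0.0015 0.004 0;0 0 0 0'; python3 -m pendant '0 0 0 0;0 0 0 0;0 0 0 0;0 0 0 0;0 0 0 0' 1; python3 -m pendant '0 0 -0.03 0;0 0 -0.04 0;0 0 -0.04 0;-0.03 -0.04 0 0;-0.03 -0.04 0 0;0 0 0 0'; python3 - <<'E'
from h import *
t=snap('top','t3');s=snap('side','s3')
ct=proj(t,[477,-107,100]);cs=proj(s,[477,-107,100])
def cr(c,p,r,x=0): 
    u,v=p.astype(int);im=c['color'][:,:,::-1];return cv2.resize(im[max(0,v-r):v+r,max(0,u-r):u+r],(400,400),interpolation=2)
cv2.imwrite('pics/g3.png',np.hstack([cr(t,ct,40),cr(s,cs,40)]))
print(washers(t))
E
```

```text
time_s: 9.88
eef_pos: [478.5, -106.3, 89.1]
ee_rot: [0.0, 1.0, -0.0, -0.0]
force: [-0.9, -0.3, -1.1]
grip_width: 0.722
grip_force: 39.7
time_s: 10.5
eef_pos: [478.6, -106.1, 89.3]
ee_rot: [0.0, 1.0, -0.0, 0.0]
force: [-1.0, -0.4, -0.6]
grip_width: 1.003
grip_force: 0.0
time_s: 11.25
eef_pos: [417.2, -24.2, 199.6]
ee_rot: [-0.0, 1.0, 0.001, 0.0]
force: [1.4, -1.0, -0.7]
grip_width: 1.002
grip_force: 0.0
[('O', [528.9, 387.2], 421, 64.8), ('D', [531.2, 268.7], 401, 64.1), ('O', [419.7, 380.9], 439, 64.3)]
```

View pics/g3.png

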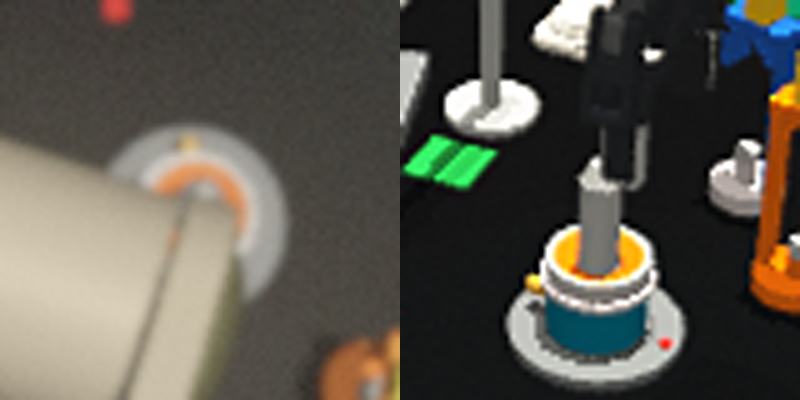

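Washer 1 is seated orange-up on the flange at side crop (600,265). Next is the dome-up one at about (414,135).

```bash
python3 - <<'E'
from h import *
s=snap('side');print([(np.round(d['at']).astype(int).tolist(),round(d['p'],2)) for d in models.boxes_of('side','washer1')])
E
python3 -m pendant '-0.0035 -0.04 0 0;0 -0.04 0 0;0 -0.04 0 0;0 -0.04 0 0;0 0 0 0'
```

```text
[([423, 380, 11], 0.88), ([535, 384, 14], 0.85), ([408, 144, 11], 0.83), ([472, -102, 62], 0.74), ([525, 280, 7], 0.62)]
time_s: 12.08
eef_pos: [415.5, 135.2, 199.0]
ee_rot: [-0.0, 1.0, 0.001, -0.0]
force: [0.9, -0.1, -0.2]
grip_width: 1.001
grip_force: 0.0
```

```bash
python3 -m pendant '-0.001 -0.001 0.05 0;0 0 0.05 0;0 0 0.04 0;0 0 0.03 0;0 0 0.02 0;0 0 0.012 0;0 0 0 0'; python3 -m pendant '0 0 0 0;0 0 0 0;0 0 0 0;0 0 0 0;0 0 0 0;0 0 0 0;0 0 0 0' 0 35; python3 -m pendant '0 0 -0.02 0;0 0 -0.04 0;0 0 -0.04 0;0 0 0 0'; python3 - <<'E'
from h import *
s=snap('side','s4');print([(np.round(d['at']).astype(int).tolist(),round(d['p'],2)) for d in models.boxes_of('side','washer1')])
E
```

```text
time_s: 12.95
eef_pos: [414.2, 134.3, -3.1]
ee_rot: [0.0, 1.0, -0.001, -0.001]
force: [-0.8, 0.6, -0.7]
grip_width: 0.998
grip_force: 0.0
time_s: 13.82
eef_pos: [414.8, 134.8, -1.4]
ee_rot: [0.0, 1.0, 0.0, 0.001]
force: [-3.1, -2.2, 10.5]
grip_width: 0.707
grip_force: 35.3
time_s: 14.32
eef_pos: [415.7, 135.1, 100.0]
ee_rot: [-0.0, 1.0, 0.0, 0.003]
force: [0.6, 0.8, -1.7]
grip_width: 0.706
grip_force: 38.2
[([532, 384, 10], 0.81), ([423, 380, 11], 0.75), ([525, 278, 6], 0.65), ([457, -114, 60], 0.58), ([396, 135, 110], 0.48)]
```

```bash
python3 -m pendant '0 0 -0.03 0;0 0 -0.03 0;0.01 0.04 0 0;0.01 0.04 0 0;0.01 0.04 0 0;0.01 0.04 0 0;0.01 0.04 0 0;0.0125 0.042 0 0;0 0 0 0;0 0 0 0'; python3 - <<'E'
from h import *
s=snap('side','s5')
cs=proj(s,[477,-107,140])
def cr(c,p,r,x=0): 
    u,v=p.astype(int);im=c['color'][:,:,::-1];return cv2.resize(im[max(0,v-r):v+r,max(0,u-r):u+r],(400,400),interpolation=2)
cv2.imwrite('pics/g4.png',cr(s,cs,40));print(cs)
E
```

```text
time_s: 15.68
eef_pos: [476.0, -106.5, 156.2]
ee_rot: [-0.001, 1.0, -0.0, -0.001]
force: [0.3, 0.5, -0.6]
grip_width: 0.705
grip_force: 38.5
[289.13840578 181.52142497]
```

View pics/g4.png

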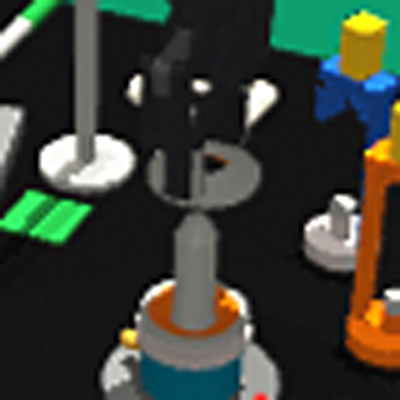

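The washer is held level and dome-up, just above the tip.

```bash
python3 -m pendant '0.0025 -0.0003 0.01 0;0 0 0.01 0;0 0 0.01 0;0 0 0 0'; python3 -m pendant '0 0 0.01 0;0 0 0.005 0;0 0 0 0'; python3 -m pendant '0 0 0.01 0;0 0 0.01 0;0 0 0 0'
```

```text
time_s: 16.23
eef_pos: [478.6, -106.5, 126.4]
ee_rot: [-0.0, 1.0, -0.0, -0.001]
force: [0.7, -0.3, 0.4]
grip_width: 0.705
grip_force: 38.5
time_s: 16.6
eef_pos: [478.9, -106.7, 111.9]
ee_rot: [-0.0, 1.0, -0.0, -0.0]
force: [0.6, -0.6, -0.6]
grip_width: 0.704
grip_force: 38.5
time_s: 16.98
eef_pos: [478.8, -106.7, 91.5]
ee_rot: [-0.0, 1.0, -0.0, -0.001]
force: [-0.9, 1.1, -0.5]
grip_width: 0.704
grip_force: 39.6
```

```bash
python3 -m pendant '0 0 0 0;0 0 0 0;0 0 0 0;0 0 0 0;0 0 0 0' 1; python3 -m pendant '0 0 -0.03 0;0 0 -0.04 0;0 0 -0.04 0;-0.02 -0.04 0 0;-0.02 -0.04 0 0;0 -0.04 0 0;0 0 0 0'; python3 - <<'E'
from h import *
t=snap('top','t6');s=snap('side','s6')
print(washers(t))
print([(np.round(d['at']).astype(int).tolist(),round(d['p'],2)) for d in models.boxes_of('side','washer1')])
cs=proj(s,[477,-107,80])
u,v=cs.astype(int)
cv2.imwrite('pics/g5.png',cv2.resize(s['color'][v-40:v+40,u-40:u+40,::-1],(400,400),interpolation=2))
E
```

```text
time_s: 17.6
eef_pos: [479.1, -106.8, 92.4]
ee_rot: [0.0, 1.0, -0.0, 0.0]
force: [-0.2, -0.4, 0.1]
grip_width: 1.003
grip_force: 0.0
time_s: 18.48
eef_pos: [438.8, 15.0, 202.5]
ee_rot: [-0.0, 1.0, 0.001, 0.0]
force: [-0.0, -0.6, -0.3]
grip_width: 1.002
grip_force: 0.0
[('O', [529.0, 387.3], 419, 64.4), ('D', [531.1, 268.7], 403, 64.5), ('O', [419.7, 380.9], 441, 64.5)]
[([424, 380, 13], 0.81), ([469, -89, 72], 0.74), ([528, 388, 14], 0.7), ([526, 280, 6], 0.57)]
```

View pics/g5.png

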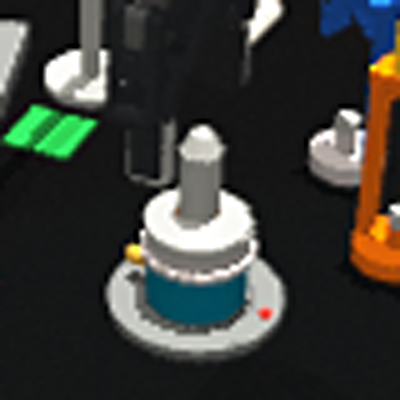

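Two are stacked rim to rim. Next is the orange one at (420,381).

```bash
python3 -m pendant '-0.0025 -0.046 0 0;-0.0025 -0.046 0 0;-0.0025 -0.046 0 0;-0.0025 -0.046 0 0;-0.0025 -0.046 0 0;-0.0025 -0.046 0 0;-0.0025 -0.046 0 0;-0.001 -0.044 0 0;0 0 0 0;0 0 0 0'; python3 -c "
from h import *
s=snap('side');print([(np.round(d['at']).astype(int).tolist(),round(d['p'],2)) for d in models.boxes_of('side','washer1')])"
```

```text
time_s: 19.88
eef_pos: [421.3, 378.2, 202.0]
ee_rot: [0.0, 1.0, -0.001, -0.0]
force: [-0.3, -0.5, -0.2]
grip_width: 1.0
grip_force: 0.0
[([533, 389, 16], 0.86), ([517, 265, 8], 0.65), ([422, 378, 11], 0.61), ([458, -94, 69], 0.42)]
```

```bash
python3 -m pendant '-0.001 -0.0025 0.05 0;0 0 0.05 0;0 0 0.04 0;0 0 0.03 0;0 0 0.02 0;0 0 0.013 0;0 0 0 0'; python3 -m pendant '0 0 0 0;0 0 0 0;0 0 0 0;0 0 0 0;0 0 0 0;0 0 0 0;0 0 0 0' 0 35; python3 -m pendant '0 0 -0.02 0;0 0 -0.05 0;0 0 -0.05 0;0 0 -0.04 0;0 0 0 0'; python3 -m pendant '0.006 0.048 0 0;0.006 0.048 0 0;0.006 0.048 0 0;0.006 0.048 0 0;0.006 0.048 0 0;0.006 0.048 0 0;0.006 0.048 0 0;0.006 0.048 0 0;0.006 0.048 0 0;0.005 0.048 0 0'; python3 -m pendant '0 0.008 0 0;0 0 0 0;0 0 0 0'; python3 -c "
from h import *
s=snap('side','s7');print([(np.round(d['at']).astype(int).tolist(),round(d['p'],2)) for d in models.boxes_of('side','washer1')])"
```

```text
time_s: 20.85
eef_pos: [419.8, 381.2, -1.0]
ee_rot: [0.0, 1.0, -0.001, -0.0]
force: [-0.2, -0.5, -0.4]
grip_width: 0.999
grip_force: 0.0
time_s: 21.72
eef_pos: [420.2, 382.0, 0.7]
ee_rot: [-0.0, 1.0, -0.0, 0.001]
force: [-1.4, -0.5, 5.7]
grip_width: 0.716
grip_force: 36.9
time_s: 22.35
eef_pos: [420.8, 382.5, 163.0]
ee_rot: [-0.002, 1.0, -0.0, 0.003]
force: [-0.3, -0.2, -1.4]
grip_width: 0.721
grip_force: 38.8
time_s: 23.6
eef_pos: [478.2, -99.7, 158.6]
ee_rot: [-0.0, 1.0, -0.0, -0.0]
force: [0.0, -0.1, 0.2]
grip_width: 0.718
grip_force: 38.8
time_s: 23.98
eef_pos: [478.4, -105.1, 159.1]
ee_rot: [-0.0, 1.0, 0.001, -0.0]
force: [-0.3, 0.9, -1.0]
grip_width: 0.717
grip_force: 38.8
[([528, 279, 7], 0.8), ([467, -111, 170], 0.69), ([470, -91, 69], 0.65), ([534, 384, 12], 0.65), ([467, -84, 14], 0.57)]
```

```bash
python3 -m pendant '0 0.0013 0.01 0;0 0 0.01 0;0 0 0.01 0;0 0 0 0'; python3 -m pendant '0 0 0.01 0;0 0 0.006 0;0 0 0 0'; python3 -m pendant '0 0 0.01 0;0 0 0.01 0;0 0 0 0'
```

```text
time_s: 24.58
eef_pos: [478.2, -107.4, 128.3]
ee_rot: [-0.0, 1.0, -0.0, -0.001]
force: [0.3, 0.8, -0.6]
grip_width: 0.717
grip_force: 38.8
time_s: 24.95
eef_pos: [478.1, -106.9, 112.4]
ee_rot: [-0.001, 1.0, -0.0, -0.001]
force: [-0.6, 4.7, -3.2]
grip_width: 0.719
grip_force: 38.8
time_s: 25.32
eef_pos: [478.0, -107.0, 92.5]
ee_rot: [-0.001, 1.0, -0.0, -0.001]
force: [-0.5, 6.2, -4.3]
grip_width: 0.72
grip_force: 38.9
```

```bash
python3 -m pendant '0 -0.0012 0 0;0 0 0 0'; python3 -m pendant '0 0 0 0;0 0 0 0;0 0 0 0;0 0 0 0;0 0 0 0' 1; python3 -m pendant '0 0 -0.03 0;0 0 -0.04 0;0 0 -0.04 0;-0.02 -0.04 0 0;-0.02 -0.04 0 0;0 -0.04 0 0;0 0 0 0'; python3 - <<'E'
from h import *
t=snap('top','t8');s=snap('side','s8')
print(washers(t))
print([(np.round(d['at']).astype(int).tolist(),round(d['p'],2)) for d in models.boxes_of('side','washer1')])
E
```

```text
time_s: 25.58
eef_pos: [478.7, -106.6, 93.6]
ee_rot: [0.0, 1.0, -0.0, 0.0]
force: [-1.2, 1.9, -1.6]
grip_width: 0.718
grip_force: 39.0
time_s: 26.2
eef_pos: [478.6, -106.4, 93.3]
ee_rot: [0.0, 1.0, -0.0, 0.0]
force: [-0.2, -0.1, 0.3]
grip_width: 0.999
grip_force: 0.0
time_s: 27.08
eef_pos: [438.3, 15.4, 203.5]
ee_rot: [-0.0, 1.0, 0.002, 0.0]
force: [0.7, -0.1, 0.3]
grip_width: 0.997
grip_force: 0.0
[('O', [529.1, 387.3], 419, 64.2), ('D', [531.2, 268.5], 405, 64.5)]
[([535, 385, 13], 0.95), ([527, 277, 6], 0.84), ([470, -97, 84], 0.58), ([442, -283, 118], 0.16)]
```

```bash
python3 -m pendant '0.0155 -0.042 0 0;0.0155 -0.042 0 0;0.0155 -0.042 0 0;0.0155 -0.042 0 0;0.0155 -0.042 0 0;0.0155 -0.043 0 0;0 0 0.05 0;0 0 0.05 0;0 0 0 0'; python3 -c "
from h import *
s=snap('side');print([(np.round(d['at']).astype(int).tolist(),round(d['p'],2)) for d in models.boxes_of('side','washer1')])"
```

```text
time_s: 28.35
eef_pos: [530.5, 265.1, 100.1]
ee_rot: [0.001, 1.0, -0.001, -0.004]
force: [0.7, -1.2, 0.5]
grip_width: 1.0
grip_force: 0.0
[([530, 385, 14], 0.92), ([470, -102, 85], 0.7), ([527, 280, 10], 0.68), ([468, -85, 72], 0.6)]
```

```bash
python3 -m pendant '0.0005 -0.003 0.05 0;0 0 0.03 0;0 0 0.015 0;0 0 0.009 0;0 0 0 0;0 0 0 0'; python3 -m pendant '0 0 0 0;0 0 0 0;0 0 0 0;0 0 0 0;0 0 0 0;0 0 0 0;0 0 0 0' 0 35; python3 -m pendant '0 0 -0.02 0;0 0 -0.05 0;0 0 -0.05 0;0 0 -0.045 0;0 0 0 0'; python3 -m pendant '-0.006 0.047 0 0;-0.006 0.047 0 0;-0.006 0.047 0 0;-0.006 0.047 0 0;-0.006 0.047 0 0;-0.006 0.047 0 0;-0.006 0.047 0 0;-0.01 0.044 0 0;0 0 0 0;0 0 0 0'; python3 -c "
from h import *
s=snap('side','s9');print([(np.round(d['at']).astype(int).tolist(),round(d['p'],2)) for d in models.boxes_of('side','washer1')])"
```

```text
time_s: 29.2
eef_pos: [532.9, 269.8, 0.5]
ee_rot: [-0.0, 1.0, -0.0, 0.001]
force: [-0.2, 0.3, 0.7]
grip_width: 0.999
grip_force: 0.0
time_s: 30.08
eef_pos: [534.4, 269.6, 4.4]
ee_rot: [-0.0, 1.0, 0.0, 0.003]
force: [-11.3, -7.3, 39.0]
grip_width: 0.578
grip_force: 30.7
time_s: 30.7
eef_pos: [533.6, 270.1, 168.2]
ee_rot: [-0.001, 1.0, -0.0, 0.004]
force: [-0.1, -0.0, -0.2]
grip_width: -0.001
grip_force: 0.0
time_s: 31.95
eef_pos: [479.9, -102.9, 163.7]
ee_rot: [-0.0, 1.0, -0.0, -0.0]
force: [0.5, 1.0, -0.8]
grip_width: 0.002
grip_force: 0.0
[([529, 279, 8], 0.96), ([473, -101, 88], 0.67), ([532, 384, 13], 0.61), ([470, -85, 69], 0.44)]
```

The dome-up washer slipped out because the fingers were 4 mm too high. I'll re-measure it and go back.

```bash
python3 -c "
from h import *
t=snap('top');print(washers(t))"; python3 -m pendant '0.007 -0.047 0 0;0.007 -0.047 0 0;0.007 -0.047 0 0;0.007 -0.047 0 0;0.007 -0.047 0 0;0.007 -0.047 0 0;0.007 -0.047 0 0;0.003 -0.043 0 0;0 0 0 0' 1;  python3 -m pendant '0 0 0.05 0;0 0 0.05 0;0 0 0.03 0;0 0 0 0;0 0 0 0'
```

```text
[('O', [529.0, 387.2], 417, 64.5), ('D', [531.1, 268.9], 400, 63.8)]
time_s: 33.22
eef_pos: [531.2, 271.8, 163.8]
ee_rot: [-0.0, 1.0, 0.002, -0.0]
force: [0.4, -0.1, -0.1]
grip_width: 0.998
grip_force: 0.0
time_s: 33.85
eef_pos: [532.9, 268.7, 35.9]
ee_rot: [-0.0, 1.0, -0.0, 0.001]
force: [0.1, -0.2, -0.2]
grip_width: 1.001
grip_force: 0.0
```

```bash
python3 -m pendant '-0.001 0 0.02 0;0 0 0.012 0;0 0 0.0075 0;0 0 0 0;0 0 0 0;0 0 0 0'
```

```text
time_s: 34.6
eef_pos: [531.5, 268.7, -4.7]
ee_rot: [-0.0, 1.0, -0.0, 0.0]
force: [-0.2, -0.1, 0.0]
grip_width: 1.0
grip_force: 0.0
```

```bash
python3 -m pendant '0 0 0 0;0 0 0 0;0 0 0 0;0 0 0 0;0 0 0 0;0 0 0 0;0 0 0 0' 0 35; python3 -m pendant '0 0 -0.02 0;0 0 0 0'
```

```text
time_s: 35.48
eef_pos: [531.3, 268.6, -4.5]
ee_rot: [0.0, 1.0, -0.0, 0.0]
force: [-1.7, 0.1, 6.8]
grip_width: 0.718
grip_force: 36.8
time_s: 35.72
eef_pos: [531.9, 268.8, 15.9]
ee_rot: [-0.0, 1.0, -0.0, 0.001]
force: [0.6, -0.4, -0.9]
grip_width: 0.718
grip_force: 38.5
```

```bash
python3 -m pendant '0 0 -0.05 0;0 0 -0.05 0;0 0 -0.046 0;0 0 0 0'; python3 -m pendant '-0.006 0.047 0 0;-0.006 0.047 0 0;-0.006 0.047 0 0;-0.006 0.047 0 0;-0.007 0.047 0 0;-0.007 0.047 0 0;-0.007 0.047 0 0;-0.0085 0.046 0 0;0 0 0 0;0 0 0 0'; python3 -c "
from h import *
s=snap('side','s9');print([(np.round(d['at']).astype(int).tolist(),round(d['p'],2)) for d in models.boxes_of('side','washer1')])"
```

```text
time_s: 36.22
eef_pos: [532.5, 269.0, 163.6]
ee_rot: [-0.001, 1.0, -0.0, 0.003]
force: [-0.9, 0.8, -1.0]
grip_width: 0.719
grip_force: 39.1
time_s: 37.48
eef_pos: [477.2, -105.8, 159.7]
ee_rot: [-0.001, 1.0, -0.0, -0.001]
force: [0.6, 0.7, -0.5]
grip_width: 0.715
grip_force: 39.1
[([532, 386, 14], 0.97), ([459, -93, 170], 0.65), ([474, -102, 90], 0.65), ([468, -85, 71], 0.41)]
```

```bash
python3 -m pendant '0.0015 0.0006 0.01 0;0 0 0.01 0;0 0 0.01 0;0 0 0 0'; python3 -m pendant '0 0 0.01 0;0 0 0.008 0;0 0 0 0'; python3 -m pendant '0 0 0.01 0;0 0 0.006 0;0 0 0 0'
```

```text
time_s: 38.08
eef_pos: [478.7, -106.7, 129.8]
ee_rot: [-0.0, 1.0, -0.0, -0.001]
force: [0.6, 0.0, -1.1]
grip_width: 0.718
grip_force: 39.1
time_s: 38.45
eef_pos: [478.8, -106.9, 112.1]
ee_rot: [-0.0, 1.0, -0.0, -0.001]
force: [-0.1, -0.8, -0.2]
grip_width: 0.722
grip_force: 39.1
time_s: 38.83
eef_pos: [478.0, -106.3, 95.9]
ee_rot: [-0.001, 1.0, -0.0, -0.001]
force: [-4.1, 3.8, -2.8]
grip_width: 0.716
grip_force: 41.6
```

```bash
python3 -m pendant '0 0 0 0;0 0 0 0;0 0 0 0;0 0 0 0;0 0 0 0' 1; python3 -m pendant '0 0 -0.03 0;0 0 -0.04 0;0 0 -0.04 0;-0.02 -0.04 0 0;-0.02 -0.04 0 0;0 -0.04 0 0;0 0 0 0'; python3 - <<'E'
from h import *
t=snap('top','t8');s=snap('side','s8')
print(washers(t))
print([(np.round(d['at']).astype(int).tolist(),round(d['p'],2)) for d in models.boxes_of('side','washer1')])
cs=proj(s,[477,-107,80])
u,v=cs.astype(int)
cv2.imwrite('pics/g6.png',cv2.resize(s['color'][v-40:v+40,u-40:u+40,::-1],(400,400),interpolation=2))
E
```

```text
time_s: 39.45
eef_pos: [479.2, -107.0, 96.8]
ee_rot: [0.0, 1.0, -0.0, 0.0]
force: [0.3, 0.3, -0.5]
grip_width: 0.999
grip_force: 0.0
time_s: 40.33
eef_pos: [438.8, 14.8, 207.0]
ee_rot: [-0.0, 1.0, 0.001, 0.0]
force: [0.5, -0.3, -0.5]
grip_width: 1.002
grip_force: 0.0
[('O', [529.0, 387.4], 416, 64.3)]
[([534, 385, 13], 0.7), ([469, -85, 73], 0.66)]
```

View pics/g6.png

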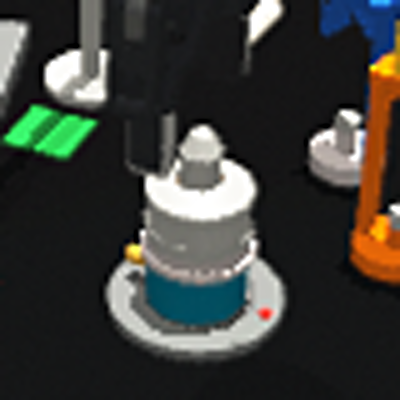

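Four are stacked. Now the last one.

```bash
python3 -m pendant '0.0113 -0.046 0 0;0.0113 -0.046 0 0;0.0113 -0.046 0 0;0.0113 -0.046 0 0;0.0113 -0.046 0 0;0.0113 -0.046 0 0;0.0113 -0.046 0 0;0.0113 -0.048 0 0;0 0 0 0;0 0 0 0'; python3 -m pendant '0 0 0.05 0;0 0 0.05 0;0 0 0.05 0;0 0 0 0;0 0 0 0'
```

```text
time_s: 41.72
eef_pos: [530.1, 381.7, 206.3]
ee_rot: [0.0, 1.0, -0.001, -0.0]
force: [-0.1, -1.0, 0.7]
grip_width: 1.002
grip_force: 0.0
time_s: 42.35
eef_pos: [531.0, 382.8, 59.5]
ee_rot: [-0.001, 1.0, -0.001, 0.002]
force: [0.2, -0.4, 0.2]
grip_width: 1.001
grip_force: 0.0
```

```bash
python3 -m pendant '-0.0015 -0.004 0.03 0;0 0 0.018 0;0 0 0.013 0;0 0 0 0;0 0 0 0;0 0 0 0'; python3 -c "
from h import *
s=snap('side');print([(np.round(d['at']).astype(int).tolist(),round(d['p'],2)) for d in models.boxes_of('side','washer1')])"
```

```text
time_s: 43.1
eef_pos: [528.5, 387.2, -3.4]
ee_rot: [-0.0, 1.0, -0.0, 0.001]
force: [0.4, 0.4, 0.7]
grip_width: 0.999
grip_force: 0.0
[([524, 383, 12], 0.69), ([781, 119, 71], 0.5)]
```

```bash
python3 -m pendant '0 0 -0.002 0;0 0 0 0;0 0 0 0;0 0 0 0;0 0 0 0;0 0 0 0;0 0 0 0' 0 35; python3 -m pendant '0 0 -0.02 0;0 0 -0.05 0;0 0 -0.05 0;0 0 -0.048 0;0 0 0 0'; python3 -m pendant '-0.005 0.049 0 0;-0.005 0.049 0 0;-0.005 0.049 0 0;-0.005 0.049 0 0;-0.005 0.049 0 0;-0.005 0.049 0 0;-0.005 0.049 0 0;-0.005 0.049 0 0;-0.005 0.049 0 0;-0.005 0.049 0 0'; python3 -m pendant '0 0.004 0 0;0 0 0 0;0 0 0 0'; python3 -c "
from h import *
s=snap('side','s9');print([(np.round(d['at']).astype(int).tolist(),round(d['p'],2)) for d in models.boxes_of('side','washer1')])"
```

```text
time_s: 44.08
eef_pos: [528.4, 387.1, -1.2]
ee_rot: [-0.0, 1.0, -0.0, 0.0]
force: [-0.7, -1.5, 5.7]
grip_width: 0.721
grip_force: 37.2
time_s: 44.7
eef_pos: [529.5, 387.8, 171.4]
ee_rot: [-0.002, 1.0, -0.0, 0.004]
force: [-0.5, 0.4, -1.8]
grip_width: 0.722
grip_force: 38.7
time_s: 45.95
eef_pos: [477.2, -104.4, 165.6]
ee_rot: [-0.0, 1.0, -0.0, -0.0]
force: [0.3, -0.3, -1.0]
grip_width: 0.72
grip_force: 38.7
time_s: 46.32
eef_pos: [478.0, -105.9, 165.7]
ee_rot: [-0.0, 1.0, 0.001, -0.0]
force: [-0.4, 0.1, -1.3]
grip_width: 0.719
grip_force: 38.7
[([469, -87, 97], 0.69), ([471, -85, 69], 0.69), ([471, -113, 179], 0.63)]
```

```bash
python3 -m pendant '0.0007 0.0005 0.012 0;0 0 0.012 0;0 0 0.01 0;0 0 0 0'; python3 -m pendant '0 0 0.01 0;0 0 0.008 0;0 0 0 0'; python3 -m pendant '0 0 0.007 0;0 0 0 0'
```

```text
time_s: 46.92
eef_pos: [478.3, -107.3, 130.8]
ee_rot: [-0.0, 1.0, -0.0, -0.001]
force: [-0.2, -0.1, -0.3]
grip_width: 0.719
grip_force: 38.7
time_s: 47.3
eef_pos: [477.7, -106.7, 112.7]
ee_rot: [-0.001, 1.0, -0.0, -0.001]
force: [-3.3, 2.8, -3.0]
grip_width: 0.722
grip_force: 38.8
time_s: 47.55
eef_pos: [477.6, -106.7, 105.7]
ee_rot: [-0.001, 1.0, -0.0, -0.002]
force: [-4.3, 3.5, -3.7]
grip_width: 0.718
grip_force: 38.9
```

```bash
python3 -m pendant '0 0 0 0;0 0 0 0;0 0 0 0;0 0 0 0;0 0 0 0' 1; python3 -m pendant '0 0 -0.03 0;0 0 -0.05 0;0 0 -0.05 0;0 0 -0.05 0;0 -0.05 0 0;0 -0.05 0 0;0 0 0 0'; python3 - <<'E'
from h import *
t=snap('top','t10');s=snap('side','s10')
print([(np.round(d['at']).astype(int).tolist(),round(d['p'],2)) for d in models.boxes_of('side','washer1')])
u,v=proj(s,[477,-107,90]).astype(int)
a=cv2.resize(s['color'][v-30:v+30,u-30:u+30,::-1],(400,400),interpolation=2)
u,v=330,168;b=cv2.resize(s['color'][v-40:v+40,u-40:u+40,::-1],(400,400),interpolation=2)
cv2.imwrite('pics/g7.png',np.hstack([a,b]))
hs=cv2.cvtColor(s['color'],cv2.COLOR_RGB2HSV)
m=(hs[...,0]>20)&(hs[...,0]<36)&(hs[...,1]>120)&(hs[...,2]>200)
for ce,st in blobs(0,m,4):
    if 300<ce[0]<360 and 130<ce[1]<200: print(ce.round(1),st,ray(s,*ce,176).round(1))
h=cv2.cvtColor(t['color'],cv2.COLOR_RGB2HSV)
m=((h[...,0]>22)&(h[...,0]<36)&(h[...,1]>80)&(h[...,2]>100))
for ce,st in blobs(0,m,4):
    if 300<ce[0]<400 and 230<ce[1]<320: print(ce.round(1),st,ray(t,*ce,176).round(1))
E
```

```text
time_s: 48.18
eef_pos: [478.7, -107.6, 106.9]
ee_rot: [0.0, 1.0, -0.0, 0.0]
force: [-1.0, -0.2, 0.2]
grip_width: 1.0
grip_force: 0.0
time_s: 49.05
eef_pos: [478.5, -5.1, 287.1]
ee_rot: [-0.0, 1.0, 0.002, 0.0]
force: [0.9, -0.0, 0.2]
grip_width: 1.006
grip_force: 0.0
[([475, -102, 108], 0.71), ([715, -256, 22], 0.59), ([468, -86, 67], 0.46)]
[321.5 145.4] [318 143   8   5  25] [ 445.1 -289.   176. ]
[331.8 162.1] [328 160   9   5  31] [ 384.8 -204.3  176. ]
[324.3 170.6] [322 169   5   4  10] [ 389.7 -150.3  176. ]
[335.2 174.1] [332 172   7   5  17] [ 356.7 -145.8  176. ]
[354. 243.] [348 238  13  11 101] [ 441.2 -287.7  176. ]
[320.2 268.6] [315 264  11  11  96] [ 382.2 -203.5  176. ]
[371.9 290.3] [363 283  19  16 232] [ 330.3 -321.8  176. ]
```

View pics/g7.png

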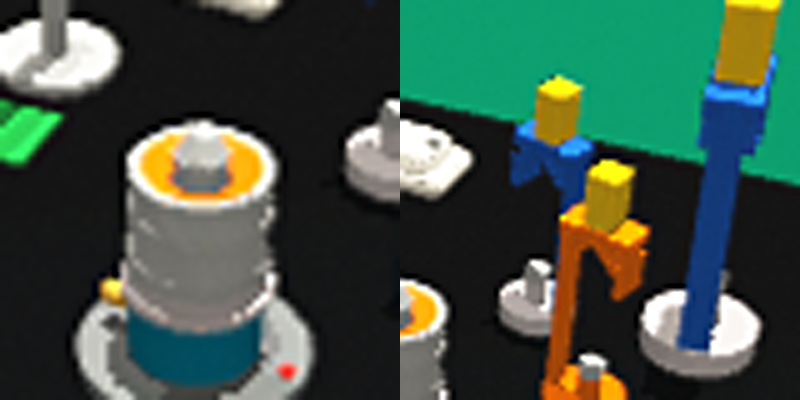

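All five are stacked, with orange on top at crop (200,165). The carrier is undisturbed, with its tab top at about (443.5,-288).

```bash
python3 -m pendant '-0.006 0.047 0 0;-0.006 0.047 0 0;-0.006 0.047 0 0;-0.006 0.047 0 0;-0.006 0.047 0 0;-0.006 0.048 0 0;0 0 0 0.13;0 0 0 0.13;0 0 0 0;0 0 0 0' 0.6
```

```text
time_s: 50.45
eef_pos: [442.4, -291.0, 286.7]
ee_rot: [-0.0, 0.992, -0.129, -0.0]
force: [0.2, 0.2, 0.5]
grip_width: 0.601
grip_force: 0.0
```

```bash
python3 -m pendant '0 -0.003 0.04 0;0 0 0.04 0;0 0 0.03 0;0 0 0.018 0;0 0 0.01 0;0 0 0 0;0 0 0 0'; python3 -m pendant '0 0 0 0;0 0 0 0;0 0 0 0;0 0 0 0;0 0 0 0;0 0 0 0;0 0 0 0' 0 60
```

```text
time_s: 51.32
eef_pos: [443.7, -287.9, 149.6]
ee_rot: [0.0, 0.992, -0.13, 0.001]
force: [0.9, -0.5, 0.6]
grip_width: 0.599
grip_force: 0.0
time_s: 52.2
eef_pos: [443.7, -287.9, 149.5]
ee_rot: [0.0, 0.992, -0.13, 0.001]
force: [-0.0, 0.3, 5.7]
grip_width: 0.229
grip_force: 59.0
```

```bash
python3 -m pendant '0 0 -0.02 0;0 0 -0.03 0;0 0 -0.0375 0;0 0 0 -0.135;0 0 0 -0.135;0 0 0 0'; python3 -m pendant '0.03 -0.0122 0 0;0.03 -0.0122 0 0;0.03 -0.0122 0 0;0.03 -0.0122 0 0;0 0 0 0;0 0 0 0'; python3 - <<'E'
from h import *
t=snap('top','t11');s=snap('side','s11')
st=ctrl.sense();p=st['eef_pos'];print(p)
def cr(c,q,r):
    u,v=proj(c,q).astype(int);print(u,v);return cv2.resize(c['color'][max(0,v-r):v+r,max(0,u-r):u+r,::-1],(400,400),interpolation=2)
cv2.imwrite('pics/g8.png',np.hstack([cr(t,[600,-238,200],40),cr(s,[600,-238,170],40)]))
E
```

```text
time_s: 52.95
eef_pos: [443.2, -287.3, 235.7]
ee_rot: [-0.001, 1.0, 0.004, -0.001]
force: [-0.3, -0.3, -3.2]
grip_width: 0.23
grip_force: 59.1
time_s: 53.7
eef_pos: [562.4, -237.7, 235.8]
ee_rot: [-0.0, 1.0, 0.004, -0.001]
force: [-0.4, 0.5, -2.0]
grip_width: 0.221
grip_force: 63.0
[ 562.31349918 -238.04607061  236.24769908]
331 176
270 144
```

View pics/g8.png

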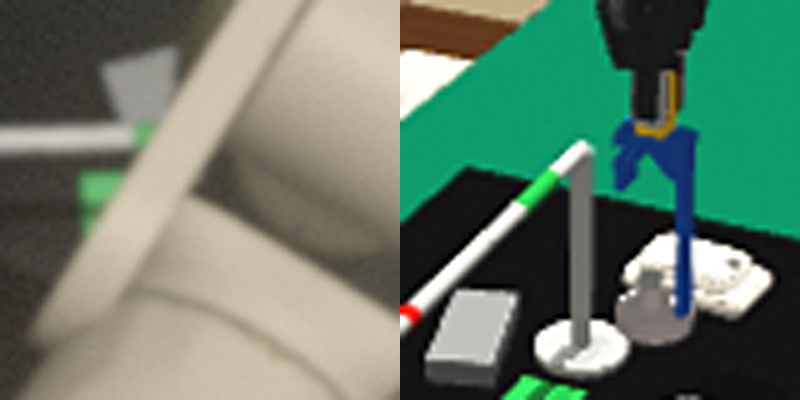

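The hook's lip faces the rail, the carrier hangs vertical, and the stem is on the robot side.

```bash
python3 -m pendant '0.02 0 0 0;0.02 0 0 0;0.02 0 0 0;0 0 0 0'; python3 -m pendant '0.012 0 0 0;0.011 0 0 0;0 0 0 0;0 0 0 0'; python3 - <<'E'
from h import *
s=snap('side','s12')
print(ctrl.sense()['eef_pos'])
u,v=proj(s,[645,-238,165]).astype(int);r=40;print(u,v)
cv2.imwrite('pics/g9.png',cv2.resize(s['color'][v-r:v+r,u-r:u+r,::-1],(560,560),interpolation=2))
E
```

```text
time_s: 54.3
eef_pos: [623.0, -237.3, 235.8]
ee_rot: [-0.0, 1.0, 0.005, -0.0]
force: [-1.6, -0.3, -3.8]
grip_width: 0.222
grip_force: 63.0
time_s: 54.8
eef_pos: [645.2, -237.1, 236.5]
ee_rot: [-0.0, 1.0, 0.005, -0.0]
force: [-0.7, 0.2, -2.7]
grip_width: 0.222
grip_force: 63.0
[ 645.30745022 -237.01943811  236.5356935 ]
257 142
```

View pics/g9.png

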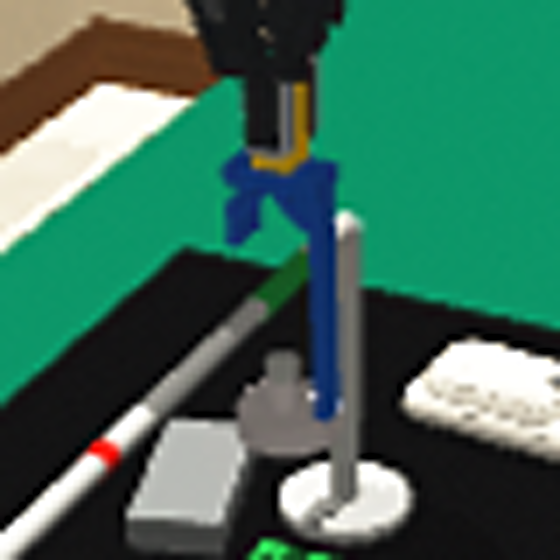

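The rail passes inside the hook's opening, above the foot and below the lip, in the green section. Lowering now.

```bash
python3 -m pendant '0 0 0.01 0;0 0 0.01 0;0 0 0.01 0;0 0 0 0'; python3 -m pendant '0 0 0.006 0;0 0 0.004 0;0 0 0 0'; python3 -m pendant '0 0 0.003 0;0 0 0 0;0 0 0 0'
```

```text
time_s: 55.35
eef_pos: [645.6, -236.6, 205.0]
ee_rot: [-0.001, 1.0, 0.005, -0.001]
force: [0.3, -0.3, -3.3]
grip_width: 0.221
grip_force: 62.8
time_s: 55.72
eef_pos: [645.8, -236.8, 195.9]
ee_rot: [-0.0, 1.0, 0.005, -0.0]
force: [0.1, -0.2, -3.0]
grip_width: 0.218
grip_force: 63.0
time_s: 56.1
eef_pos: [645.9, -236.8, 193.3]
ee_rot: [-0.0, 1.0, 0.005, -0.0]
force: [0.7, -0.1, -2.7]
grip_width: 0.223
grip_force: 63.2
```

```bash
python3 -m pendant '0 0 0.0015 0;0 0 0 0;0 0 0 0';python3 -m pendant '0 0 0.0015 0;0 0 0 0;0 0 0 0'
```

```text
time_s: 56.48
eef_pos: [646.1, -236.8, 192.9]
ee_rot: [0.0, 1.0, 0.005, 0.001]
force: [-1.6, 1.5, 7.2]
grip_width: 0.223
grip_force: 64.0
time_s: 56.85
eef_pos: [646.2, -236.8, 192.9]
ee_rot: [0.001, 1.0, 0.005, 0.001]
force: [-4.0, 1.8, 12.6]
grip_width: 0.219
grip_force: 65.2
```

```bash
python3 -m pendant '0 0 -0.0015 0;0 0 0 0;0 -0.01 0 0;0 -0.015 0 0;0 -0.015 0 0;0 0 0 0'; python3 -m pendant '0 -0.015 0 0;0 -0.015 0 0;0 -0.015 0 0;0 -0.015 0 0;0 0 0 0'
```

```text
time_s: 57.6
eef_pos: [645.7, -196.3, 192.9]
ee_rot: [0.0, 1.0, 0.005, 0.001]
force: [-1.6, 2.7, 7.0]
grip_width: 0.219
grip_force: 64.4
time_s: 58.22
eef_pos: [645.1, -136.3, 192.9]
ee_rot: [0.0, 1.0, 0.005, 0.001]
force: [-1.7, 2.1, 8.2]
grip_width: 0.223
grip_force: 64.5
```

```bash
python3 -m pendant '0 -0.015 0 0;0 -0.015 0 0;0 -0.015 0 0;0 -0.015 0 0;0 -0.0088 0 0;0 0 0 0;0 0 0 0'; python3 - <<'E'
from h import *
t=snap('top','t13');s=snap('side','s13')
p=ctrl.sense()['eef_pos'];print(p)
r=30
def cr(im,uv,rx):
    u,v=uv;return cv2.resize(im[v-rx:v+rx,u-rx:u+rx],(400,400),interpolation=2)
u,v=231,166
print(proj(s,[645,-67.5,165]))
S0=cv2.imread('pics/side0.png')
cv2.imwrite('pics/g10.png',np.hstack([cr(s['color'][:,:,::-1],(u,v),r),cr(S0,(u,v),r)]))
E
```

```text
time_s: 59.1
eef_pos: [644.4, -68.3, 192.9]
ee_rot: [0.0, 1.0, 0.005, 0.001]
force: [-2.9, -0.4, 8.7]
grip_width: 0.219
grip_force: 64.5
[644.37161982 -68.27613504 192.88845477]
[231.33391361 167.4669127 ]
```

View pics/g10.png

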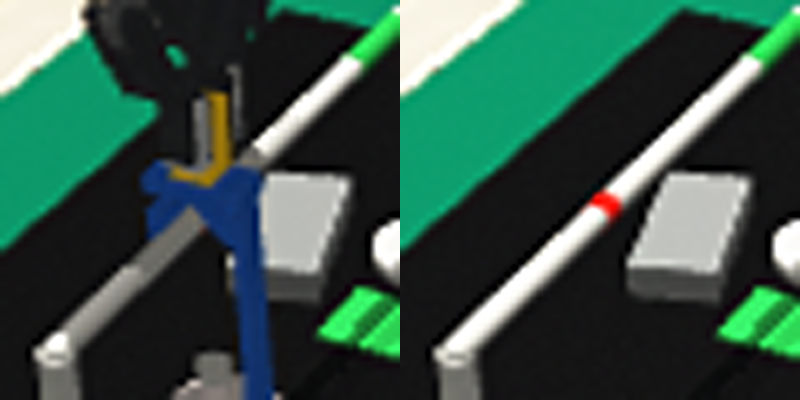

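The carrier sits over the mark, with the hook's near face at crop (190,215). I've used all 14 pictures, so I'll verify numerically from here. First I'll ease the load and let go.

```bash
python3 -m pendant '-0.0006 0 -0.0012 0;0 0 0 0;0 0 0 0';  python3 -m pendant '0 0 0 0;0 0 0 0;0 0 0 0;0 0 0 0' 0.5; python3 -m pendant '0 0 -0.015 0;0 0 -0.025 0;0 0 -0.04 0;0 0 -0.04 0;-0.03 -0.04 0 0;-0.03 -0.04 0 0;-0.03 -0.04 0 0;-0.03 -0.04 0 0;-0.03 -0.04 0 0;0 0 0 0'; python3 - <<'E'
from h import *
t=snap('top','t14');s=snap('side','s14')
for n,c in(('top',t),('side',s)):
    h=cv2.cvtColor(c['color'],cv2.COLOR_RGB2HSV)
    lo=200 if n=='side' else 100
    for nm,m in(('yel',(h[...,0]>20)&(h[...,0]<36)&(h[...,1]>80)&(h[...,2]>lo)),('blue',(h[...,0]>100)&(h[...,0]<125)&(h[...,1]>100)&(h[...,2]>60)),('red',((h[...,0]<6)|(h[...,0]>174))&(h[...,1]>130)&(h[...,2]>60))):
        for ce,st in blobs(0,m,3):
            if 210<ce[0]<300 and 100<ce[1]<210: print(n,nm,ce.round(1),st,'z219',ray(c,*ce,219.5)[:2].round(1),'z165',ray(c,*ce,168)[:2].round(1),'z0',ray(c,*ce,0)[:2].round(1))
    print(n,'exp tab',proj(c,[644.4,-68.3,219.5]))
    for q in('tab','carrier'): print(q,[(np.round(d['at']).astype(int).tolist(),round(d['p'],2)) for d in models.boxes_of(n,q)])
E
```

```text
time_s: 59.58
eef_pos: [644.0, -68.2, 193.0]
ee_rot: [0.0, 1.0, 0.005, 0.001]
force: [2.9, -1.8, 1.1]
grip_width: 0.22
grip_force: 63.4
time_s: 60.08
eef_pos: [643.6, -67.9, 192.9]
ee_rot: [-0.0, 1.0, 0.005, -0.0]
force: [-0.1, -0.8, -0.4]
grip_width: 0.499
grip_force: 0.0
time_s: 61.32
eef_pos: [490.3, 132.6, 314.9]
ee_rot: [-0.0, 1.0, 0.007, 0.001]
force: [0.1, -0.1, -0.3]
grip_width: 0.501
grip_force: 0.0
top yel [261.1 158.8] [256 153  11  12 105] z219 [641.6 -68.3] z165 [657.5 -70. ] z0 [709.2 -75.4]
top blue [260.6 171.5] [256 167  11  16  84] z219 [610.2 -66.3] z165 [624.2 -67.9] z0 [669.8 -72.9]
top red [258.5 191.4] [256 187   6  10  53] z219 [561.9 -60.5] z165 [573.1 -61.7] z0 [609.5 -65.7]
top exp tab [261.09536065 157.65645823]
tab [([387, -196, 140], 0.88), ([344, -288, 197], 0.73), ([638, -64, 141], 0.59)]
carrier [([387, -194, 140], 0.93), ([342, -292, 194], 0.92), ([636, -69, 140], 0.85)]
side yel [281.7 189.6] [279 185   8  10  32] z219 [436.2  43.6] z165 [464.7 -24. ] z0 [ 557.5 -244.7]
side yel [294.3 189.6] [291 185   7  10  33] z219 [408.8  30.7] z165 [434.4 -38.3] z0 [ 518.1 -263.3]
side yel [274.5 207.5] [274 207   2   2   4] z219 [422.3 114.9] z165 [449.4  54.7] z0 [ 537.5 -142. ]
side blue [225.6 164.7] [222 159  10  13  63] z219 [618.4   2.5] z165 [665.7 -69.3] z0 [ 819.8 -303.9]
side blue [238.6 185.9] [236 174   6  26 112] z219 [537.8  74.8] z165 [576.7  10.4] z0 [ 703.8 -199.8]
side exp tab [230.54117955 151.03499122]
tab [([385, -194, 103], 0.81), ([336, -273, 129], 0.74), ([639, -62, 80], 0.73)]
carrier [([335, -274, 134], 0.6), ([644, -60, 81], 0.59), ([382, -195, 104], 0.59)]
```

```bash
python3 -m pendant '-0.01 0.045 0 0;-0.01 0.045 0 0;-0.01 0.045 0 0;-0.01 0.045 0 0;-0.01 0.045 0 0;0 0.045 0 0;0 0.045 0 0;0 0.045 0 0;0 0 0 0'; python3 - <<'E'
from h import *
s=snap('side','s15');t=snap('top','t15')
T0=cv2.imread('pics/top0.png')[:,:,::-1].astype(float);S0=cv2.imread('pics/side0.png')[:,:,::-1].astype(float)
def red(I): return np.clip(I[...,0]-np.maximum(I[...,1],I[...,2])-20,0,None)
R=red(T0)
for v in range(161,169): 
    w=R[v,250:270]; print('top red row',v,w.sum().round(),(w@np.arange(250,270)/max(w.sum(),1)).round(2),end=' | ')
w=R[162:167,250:270];ys,xs=np.mgrid[162:167,250:270]
R2=red(S0);w2=R2[158:174,222:242];y2,x2=np.mgrid[158:174,222:242]
c2=((w2*x2).sum()/w2.sum(),(w2*y2).sum()/w2.sum());print('\nside red',c2,[ray(s,*c2,z)[:2].round(1) for z in(165,168)])
def yel(I):
    I=I.astype(float);return np.clip(np.minimum(I[...,0],I[...,1])-I[...,2]-60,0,None)
for n,c,(u,v) in(('side',s,(230,152)),('top',t,(261,158))):
    Y=yel(c['color'])[v-14:v+14,u-14:u+14];print(n,Y.max());
    for r in range(28): 
        if (Y[r]>15).sum(): k=np.where(Y[r]>15)[0]; print(v-14+r,k.min()+u-14,k.max()+u-14,int(Y[r].max()),(Y[r]@np.arange(u-14,u+14)/Y[r].sum()).round(2))
E
```

```text
time_s: 62.75
eef_pos: [444.8, -233.0, 312.2]
ee_rot: [-0.0, 1.0, 0.003, -0.001]
force: [-0.5, 0.5, -0.3]
grip_width: 0.504
grip_force: 0.0
top red row 161 118.0 259.65 | top red row 162 307.0 259.51 | top red row 163 383.0 259.48 | top red row 164 392.0 259.44 | top red row 165 391.0 259.43 | top red row 166 395.0 259.3 | top red row 167 449.0 258.78 | top red row 168 568.0 258.15 | 
side red (np.float64(231.48880931065352), np.float64(166.06714413607878)) [array([648.6, -74.5]), array([645.9, -70.3])]
side 178.0
149 228 232 168 229.96
150 227 234 178 230.69
151 226 234 177 229.86
152 226 234 178 229.69
153 226 234 109 230.02
154 226 234 59 229.97
155 226 234 60 229.94
156 226 234 62 229.92
157 226 234 60 229.89
158 226 234 58 230.11
159 227 234 59 230.5
160 227 235 61 231.22
161 227 234 63 230.55
162 227 232 80 229.88
163 232 232 20 231.61
top 52.0
155 258 265 37 261.4
156 258 265 48 261.48
157 258 265 51 261.42
158 258 265 52 261.23
159 257 265 52 261.1
160 257 265 52 261.04
161 257 265 49 260.96
162 258 264 36 260.96
```

```bash
python3 - <<'E'
from h import *
from scipy.optimize import least_squares
s=snap('side');t=snap('top')
print('top band',[ray(t,259.45,163.8,z)[:2].round(1) for z in(165,168,171)],'tab',[ray(t,u,157.8,219.5)[:2].round(1) for u in(261.1,261.4)])
print('side tab',[ray(s,230.0,v,219.5)[:2].round(1) for v in (150.5,151)], 'band',ray(s,231.49,166.07,165)[:2].round(1))
# two-view triangulation of band and tab top centre
for n,a,b in(('band',(259.45,163.8),(231.49,166.07)),('tab',(261.3,157.8),(230.0,150.7))):
    r=least_squares(lambda p:np.r_[proj(t,p)-a,proj(s,p)-b],[645,-68,190]);print(n,r.x.round(1),r.fun.round(2))
E
```

```text
top band [array([645.2, -65.5]), array([644.4, -65.5]), array([643.5, -65.4])] tab [array([644. , -68.3]), array([644., -69.])]
side tab [array([647.4, -70.3]), array([645.9, -67.8])] band [648.6 -74.5]
band [643.1 -65.4 171.5] [ 0.03  0.07 -0.09 -0.02]
tab [644.7 -68.4 220.1] [-0.16 -0.35  0.45  0.11]
```

Triangulated, the tab is at y≈-68.4 (matching the arm's own reading) and the red band at y≈-65.5. I'll regrip and slide about 2.5 mm further.

```bash
python3 -m pendant '0.04 -0.0326 0 0;0.04 -0.0326 0 0;0.04 -0.0326 0 0;0.04 -0.0326 0 0;0.0385 -0.0326 0 0;0 0 0 0;0 0 0 0' 0.6; python3 -m pendant '0 0 0.03 0;0 0 0.02 0;0 0 0 0;0 0 0 0'
```

```text
time_s: 63.82
eef_pos: [641.9, -64.5, 313.1]
ee_rot: [0.0, 1.0, 0.005, -0.0]
force: [-0.1, -0.9, -0.4]
grip_width: 0.599
grip_force: 0.0
time_s: 64.32
eef_pos: [642.2, -65.5, 264.7]
ee_rot: [0.0, 1.0, 0.005, 0.001]
force: [0.3, 0.3, 0.4]
grip_width: 0.598
grip_force: 0.0
```

```bash
python3 -m pendant '0.0018 0.0028 0.03 0;0 0 0.02 0;0 0 0.015 0;0 0 0.0055 0;0 0 0 0;0 0 0 0'; python3 -m pendant '0 0 0 0;0 0 0 0;0 0 0 0;0 0 0 0;0 0 0 0' 0 25
```

```text
time_s: 65.08
eef_pos: [644.3, -67.9, 193.5]
ee_rot: [0.0, 1.0, 0.005, 0.001]
force: [0.5, 0.4, -0.2]
grip_width: 0.604
grip_force: 0.0
time_s: 65.7
eef_pos: [644.1, -67.8, 192.9]
ee_rot: [0.0, 1.0, 0.005, 0.0]
force: [-1.2, -0.8, 4.2]
grip_width: 0.228
grip_force: 27.8
```

Slide with light downward contact, settle, release, back off and measure.

```bash
python3 -m pendant '0 -0.001 0 0;0 -0.0015 0 0;0 0 0 0;0 0 0 0'; python3 -m pendant '0 0 0 0;0 0 0 0;0 0 0 0;0 0 0 0' 0.5; python3 -m pendant '0 0 -0.015 0;0 0 -0.025 0;0 0 -0.04 0;0 0 -0.04 0;-0.03 0.04 0 0;-0.04 0.04 0 0;-0.04 0.04 0 0;-0.04 0.04 0 0;-0.04 0.01 0 0;0 0 0 0'; python3 - <<'E'
from h import *
from scipy.optimize import least_squares
def meas():
    s=snap('side');t=snap('top');o=[]
    for c,(u,v),rows in((t,(261,158),(154,163)),(s,(230,152),(148,153))):
        I=c['color'].astype(float);Y=np.clip(np.minimum(I[...,0],I[...,1])-I[...,2]-(60 if rows[0]<150 else 20),0,None)
        m=np.zeros_like(Y);m[rows[0]:rows[1],u-12:u+12]=1;Y*=m;ys,xs=np.mgrid[:Y.shape[0],:Y.shape[1]]
        o.append(((Y*xs).sum()/Y.sum(),(Y*ys).sum()/Y.sum()))
    r=least_squares(lambda p:np.r_[proj(t,p)-o[0],proj(s,p)-o[1]],[645,-68,219]);print(np.round(o,2),r.x.round(1),ray(t,*o[0],219.5)[:2].round(1))
meas()
print([(np.round(d['at']).astype(int).tolist(),round(d['p'],2)) for d in models.boxes_of('side','washer1')])
E
python3 -m pendant '0 0 0 0;0 0 0 0;0 0 0 0;0 0 0 0;0 0 0 0;0 0 0 0;0 0 0 0;0 0 0 0;0 0 0 0;0 0 0 0'
```

```text
time_s: 66.2
eef_pos: [644.1, -66.3, 192.9]
ee_rot: [0.001, 1.0, 0.005, 0.0]
force: [-0.3, -5.2, 5.5]
grip_width: 0.228
grip_force: 28.0
time_s: 66.7
eef_pos: [643.9, -65.1, 192.3]
ee_rot: [-0.0, 1.0, 0.005, -0.0]
force: [-0.7, -0.7, -0.1]
grip_width: 0.501
grip_force: 0.0
time_s: 67.95
eef_pos: [454.1, -238.0, 314.2]
ee_rot: [0.001, 1.0, 0.003, 0.001]
force: [0.3, 0.6, 0.6]
grip_width: 0.502
grip_force: 0.0
[[260.51 158.25]
 [229.83 150.86]] [643.7 -66.4 220.8] [642.9 -66.9]
[([474, -101, 111], 0.74), ([469, -77, 89], 0.49), ([469, -86, 72], 0.42)]
time_s: 69.35
eef_pos: [455.6, -237.2, 312.5]
ee_rot: [-0.0, 1.0, 0.005, -0.0]
force: [-0.5, 1.3, 1.1]
grip_width: 0.5
grip_force: 0.0
```

```bash
python3 -c "
from rig import ctrl
print(ctrl.finish_job())"
```

```text
the job is handed in; nothing more can be done
None
```

I handed the job in at about 69 s: all five washers are stacked alternately on the arbor, and the carrier hangs on the rail with its hook within about 1 mm of the red mark, by camera measurement.

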